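# Fit the bench magnifier and hold its stand extended

### The job

Fit the magnifier head's square bore onto the square shaft on top of the telescopic stand, with the lens on the side away from the stand's handle, down fully onto the collar, and let go of it while the stand is still down. Then squeeze the red release plate against the handle, pull the column straight up past the first stop to the second stop, and finish while still holding it there, fully extended with the release squeezed; nothing is let go at the end. Leave the other things on the bench where they are.

Things in the scene. Friction and masses are not known exactly. Their poses are not given: they have to be found in the camera images.
- magnifier: loose magnifier head, 150 g, lying flat: a blue hub 36x36 mm, 34 mm tall, with a square bore 16 mm wide right through it, top to bottom, sides parallel to the hub's; a black lens ring 62 mm across stands off to its own +y, all under 12 mm high, reaching 95 mm from the bore. Origin: bore centre on the underside; z up, axes square to the hub. Grip the hub across its own x, near its top
- lens (a point): centre of the magnifier's lens, 64 mm along the magnifier's +y from the bore
- stand: telescopic stand, fixed to the bench: dark base plate 110x90x12 mm, grey square column 34 mm wide, 112 mm tall; its inner column slides straight up and carries a black collar (44 mm across, 12 mm thick), the square shaft above it and, on a side arm to its own -y, the handle. The lens belongs on its own +y side. Origin: column axis on the bench; z up
- seat (a point): centre of the collar's top face, on the sliding column, where the hub's underside must rest; 124 mm above the bench when down; axes as the stand's. It is the foot of the square steel shaft
- shaft_top (a point): centre of the top of the square steel shaft, 30 mm above the seat (just below the top of a seated hub). The shaft is 14 mm wide, sides parallel to the stand's x and y, with a narrower lead-in tip (10.5 mm) in its last 4 mm
- handle (a point): point to grip on the handle, 78 mm from the column axis on the stand's -y side, 140 mm above the bench when down; moves with the sliding column; axes as the stand's. The handle is an upright black block, 22 mm (x) by 26 mm (y), reaching 18 mm above this point and 28 mm below it; its bare face is at x = -11 mm, the red release plate covers its +x side
- plate (a point): centre of the red release plate's outer face, 22 mm wide, 30 mm tall, at handle height, on the stand's +x side: 19.5 mm from the handle point when out, 13.5 mm when squeezed in. Taken from above, one finger on this plate and one on the handle's bare -x face (30.5 mm apart), a gripper squeezes the release and holds the handle at once
- mast (a joint): rise of the sliding column, m: 0 down, about 0.040 at the first stop (a notch that catches it if the release is out there), 0.080 at the second stop (a hard end). It weighs 400 g, light friction. Locked at 0 (1.5 mm of play) unless the release is squeezed. The second stop has no catch: let go and the column sinks back to the first stop
- release (a joint): travel of the red release plate, m: 0 out, 0.006 fully squeezed in (towards the stand's -x); spring 2.5 N at the start, 7 N at the end; the column is free from about 0.0045 on
- denture: bystander, loose: a denture with pink gum and white teeth, 63x76x16 mm; it may lie where the magnifier or the cast might. Origin: centre of its underside
- cast: bystander, loose: a yellowish plaster dental cast, 63x77x29 mm. Origin: centre of its underside
- bur_block: bystander, loose: a small blue block full of burs with a clear lid, 50x90x45 mm, near the back. Origin: centre of its underside
- marker: bystander, loose: a dark blue marker pen, 16x130x16 mm, long axis along its own y. Origin: centre of its underside
- spatula: bystander, loose: a spatula with a wooden handle, 22x195x16 mm, long axis along its own y. Origin: centre of its underside
- wax_box: bystander, loose: a flat red carton, 76x140x30 mm, at the left. Origin: centre of its underside
Things that resemble listed ones, but are neither listed nor needed, are in the scene too. What is shaped like the magnifier but yellow is not meant. Of the things that look like the stand, the larger one is meant.

How it is judged:
On the way, in this order (a step that is already met when the one before it is completed fails the run):
1. the magnifier sits fully down on the collar of the lowered stand, lens away from the handle, and is let go (z of magnifier in the frame of seat between -0.004 and 0.004 m and horizontal distance between magnifier and seat below 0.004 m and angle between magnifier's own z axis and vertical below 0.1 rad and angle between the y axis of magnifier and the y axis of stand, either way round below 0.25 rad and y of lens in the frame of stand above 0.05 m and value of joint mast below 0.004 m and contact force between the fingers and magnifier below 0.1 N), for 0.2 s.
2. the release is squeezed while the stand is still down (value of joint release above 0.0045 m and value of joint mast below 0.006 m and contact force between the fingers and stand above 2 N), for 0.1 s.
At the end, for the whole second after the job is handed in: Gripper holds the handle (over 3 N), release squeezed (over 4 mm), column at rest at the second stop (over 75 of 80 mm); magnifier on the collar (within 4 mm in height and sideways, level within 0.1 rad, square within 0.25 rad, lens away from the handle), not touched (z of magnifier in the frame of seat between -0.004 and 0.004 m and horizontal distance between magnifier and seat below 0.004 m and angle between magnifier's own z axis and vertical below 0.1 rad and angle between the y axis of magnifier and the y axis of stand, either way round below 0.25 rad and y of lens in the frame of stand above 0.05 m and value of joint mast above 0.075 m and value of joint release above 0.004 m and velocity of joint mast between -0.02 and 0.02 m/s and contact force between the fingers and stand above 3 N and contact force between each of the arm, the fingers and magnifier below 0.1 N); the arm keeps its last pose, push and grip.
It fails at once if a bystander (denture, cast, bur block, marker, spatula or red carton) is moved by more than 25 mm (distance of any of denture, cast, bur_block, marker, spatula, wax_box from where it was at the start of the episode above 0.025 m).
It also fails if it takes over 48 s, if anything falls off the work surface, if the arm or the gripper's body presses on something with over 40 N, if the wrist force passes 120 N, or if a joint passes its speed limit or range.

### The arm

A 6-joint arm with a two-finger parallel gripper is mounted at the origin on a cart in front of the work surface, level with it; the furniture and walls round the work are solid. World frame = base frame: x ahead of the robot, y to its left, z up, the work surface at z = 0. Lengths are in m, angles in rad, forces in N, time in s.
With the tool pointing down it reaches from about 0.375 to 0.9 m from the base axis. Payload 3.1 kg.
Tool frame: the origin (TCP) lies midway between the tips of the shut fingers; the grasp point (between the pads) lies robot.grip_depth behind it (robot.grip_depth is the distance from the TCP to the grasp point, in m); z points along the fingers, y is the line along which they close (so a half turn about z gives the same grasp; the last joint's range is limited). The gripper opens to 87 mm and grips with 3 to 60 N. Pads are 19 mm wide; open, the fingers measure 117 mm over their backs; the gripper's body (75 mm by 190 mm) begins 51 mm behind the grasp point.
Start: joints at [-1.298, 0.527, 1.433, -0, 1.181, -0.178], TCP at [0.273, -0.562, 0.223] pointing down, gripper open.
Joint ranges: [-3.08, 3.08], [-0.75, 2.2], [0.22, 2.44], [-1.43, 4.57], [0, 2.65], [-2.85, 2.85]. Speed limits (rad/s): [2.79, 2.79, 3.14, 3.14, 3.14, 3.14].

### API

Orientations are given as a unit quaternion [x, y, z, w].
In Python, from rig import robot gives the robot as it stands.
- The arm moves only by the shell command python3 -m creep FILE [OPENING] [FORCE], which reads ROWS from the file FILE. ROWS is one flat JSON list of numbers that holds 1 to 20 rows one after another, with no inner brackets; each row has 4 numbers: dx, dy, dz in m, then a turn about the tool's z in rad; each row shifts and turns the commanded pose from where the row before left it, along the tool's axes as they then stand; what a row does not reach is not made up. A row lasts 1/12 s, in which the tool goes at most 0.0417 m and 0.125 rad, less where a joint would pass 70% of its speed; a pose out of reach is approached as far as the arm can. OPENING is the finger opening in m, set as the command begins (- or left out keeps the last). The fingers move at their own pace and stop on an object; FORCE is the grip in N (left out, the last holds). Time passes only in rows, so rows that do not move let the fingers close. It prints the time, the measured TCP pose, the force, the opening and the grip force at its end. Input that does not fit is refused with a message, and nothing moves.
- robot.get_obs(): the state, without advancing time (a new reading comes with each control period).
- robot.camera(name): name is "side" or "top"; returns a dict with "img" (384x512x3 uint8, red, green, blue), "fx", "fy", "cx", "cy" (pixels), "k1" (the pictures are not rectified: a ray, as slopes to the right and down, at radius r is drawn at 1 + k1 r^2 times it, then the intrinsics apply), "xyz" and "attitude" of the camera in the world. Camera axes: x right, y down, z forward; pixel columns grow to the right and rows downward; lengths in m; the calibration is good to about 2 mm. A picture is of the moment at which its call begins. There is no depth.
- robot.hand_in(): hands the job in; it is judged then, once.
The state is a dict: "time": time; "q": joint angles; "joint_velocities": joint speeds; "joint_torque": joint torques, N m; "position": TCP position; "tool_rot": TCP orientation; "ft_force": force on the tool from outside, world axes, zero at the start; "moment": the same for the moment, N m; "grip_width": finger opening in m; "grip_force": force on a finger pad.
Only numpy, scipy, OpenCV 4.12 (cv2) and the standard library are available. Lean on these libraries where they do the work, as an engineer would, in place of code of your own. Each camera call takes 0.05 s, during which the arm holds its last target. There are 200 camera calls.

## Working session

There is one attempt and no reset: what is moved stays moved. The work goes in short steps, Python scripts to look and compute and a shell command to move; the robot and the scene stay as the last step left them, time stands still between calls to the robot, and variables do not carry over. Pictures are saved under pics/ and viewed, at most 10 in all, crops included, and the job is handed in when it is done.

```bash
mkdir -p pics; cat > h.py <<'E'
import numpy as np,cv2
from scipy.spatial.transform import Rotation as R
from rig import robot
def K(c): return np.array([[c['fx'],0,c['cx']],[0,c['fy'],c['cy']],[0,0,1]]),np.array([c['k1'],0,0,0,0.])
def ray(c,uv):
    k,d=K(c);p=cv2.undistortPoints(np.array(uv,float).reshape(-1,1,2),k,d).reshape(-1,2)
    return (R.from_quat(c['attitude']).as_matrix()@np.c_[p,np.ones(len(p))].T).T
def plane(c,uv,z):
    r=ray(c,uv);o=np.array(c['xyz']);return o+r*((z-o[2])/r[:,2])[:,None]
def proj(c,P):
    k,d=K(c);P=(np.atleast_2d(P)-c['xyz'])@R.from_quat(c['attitude']).as_matrix()
    return cv2.projectPoints(P,np.zeros(3),np.zeros(3),k,d)[0].reshape(-1,2)
def tri(c1,u1,c2,u2):
    A=[];b=[]
    for c,u in((c1,u1),(c2,u2)):
        r=ray(c,[u])[0];r/=np.linalg.norm(r);M=np.eye(3)-np.outer(r,r);A.append(M);b.append(M@c['xyz'])
    return np.linalg.lstsq(np.vstack(A),np.hstack(b),rcond=None)[0]
def save(n,img): cv2.imwrite('pics/'+n,img[:,:,::-1])
E
python3 - <<'E'
from h import *
import pickle
print(robot.grip_depth); o=robot.get_obs(); print(o['time'],o['tool_rot'],o['position'])
cs={n:robot.camera(n) for n in('side','top')}
pickle.dump(cs,open('c0.pkl','wb'))
for n,c in cs.items():
    print(n,{k:v for k,v in c.items() if k!='img'}); save(n+'0.png',cv2.resize(c['img'],None,fx=1.5,fy=1.5))
E
```

```text
0.0187
0.0 [ 9.74595333e-01  2.23970416e-01 -5.70632808e-05 -1.08912709e-03] [ 0.27267869 -0.56156481  0.22155804]
side {'fx': 448.70521963762917, 'fy': 448.70521963762917, 'cx': 254.81944535933383, 'cy': 193.58341729058262, 'k1': 0.005019002800203134, 'xyz': array([-0.29144311, -1.15252262,  0.9017588 ]), 'attitude': array([ 0.82280485, -0.22888603,  0.15439207, -0.49675593])}
top {'fx': 393.134391858675, 'fy': 393.134391858675, 'cx': 257.5480638408434, 'cy': 186.38935596763653, 'k1': 0.005351739528008554, 'xyz': array([0.3645864 , 0.1133424 , 1.39775756]), 'attitude': array([-0.70398474,  0.70640014, -0.05314398,  0.05079421])}
```

View pics/top0.png

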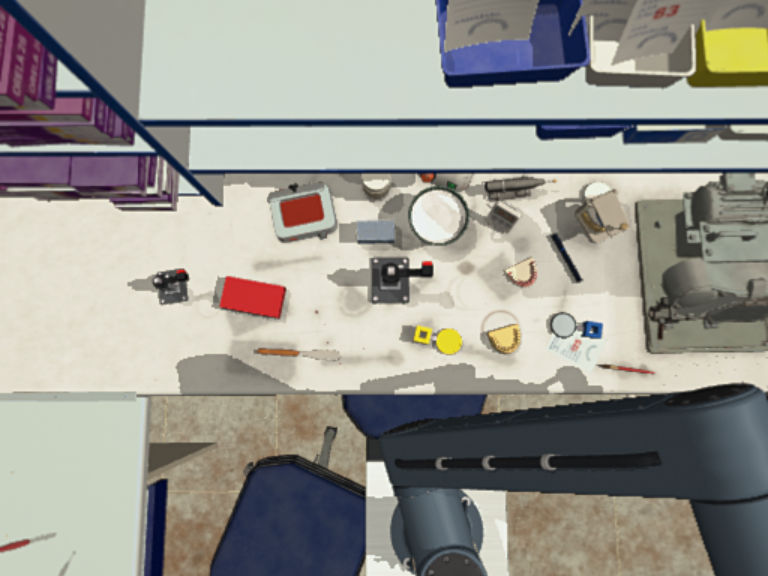

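View pics/side0.png

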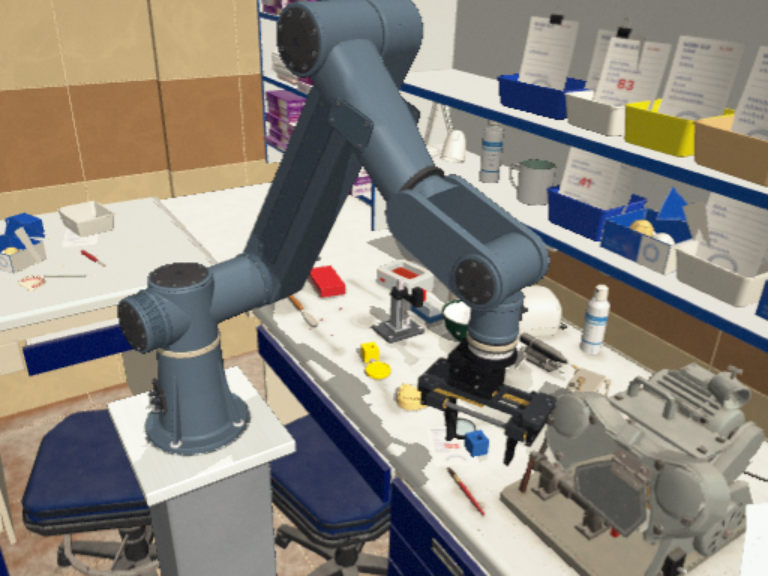

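Candidates in the top picture (768-wide): magnifier is the blue hub at (593,329) with its lens at (563,325); the yellow one at (423,334) is a decoy. Stand is the larger one at (390,278); the small one at (172,287) is a decoy. I choose the blue magnifier and the larger stand, and check both in one close crop.

```bash
python3 - <<'E'
from h import *
import pickle
cs=pickle.load(open('c0.pkl','rb'));t=cs['top'];s=cs['side']
a=cv2.resize(t['img'][200:240,355:415],None,fx=6.5,fy=6.5,interpolation=cv2.INTER_CUBIC)
b=cv2.resize(t['img'][165:205,240:300],None,fx=6.5,fy=6.5,interpolation=cv2.INTER_CUBIC)
c=cv2.resize(s['img'][180:230,240:300],None,fx=6.5,fy=6.5,interpolation=cv2.INTER_CUBIC)
d=cv2.resize(s['img'][270:320,280:340],None,fx=6.5,fy=6.5,interpolation=cv2.INTER_CUBIC)
save('crop1.png',np.vstack([np.hstack([a,b]),np.hstack([c,d])]))
def blob(c,f,box):
    x0,y0,x1,y1=box;h=cv2.cvtColor(c['img'],cv2.COLOR_RGB2HSV);m=f(h[...,0].astype(int),h[...,1].astype(int),h[...,2].astype(int))
    z=np.zeros(m.shape,np.uint8);z[y0:y1,x0:x1]=m[y0:y1,x0:x1]
    n,l,st,ce=cv2.connectedComponentsWithStats(z);i=1+np.argmax(st[1:,4]);k,_=cv2.findContours((l==i).astype(np.uint8),0,1)
    return ce[i],st[i],max(k,key=cv2.contourArea).reshape(-1,2)
B=lambda h,s,v:(h>98)&(h<125)&(s>130)&(v>60)
Rd=lambda h,s,v:((h<8)|(h>172))&(s>150)&(v>70)
for n,c,f,box in(('hubT',t,B,(380,205,415,235)),('hubS',s,B,(300,275,335,315)),('redT',t,Rd,(270,165,300,195)),('redS',s,Rd,(270,185,290,205))):
    ce,st,k=blob(c,f,box);print(n,ce,st)
    if n=='hubT':print(plane(c,[ce],.034),cv2.minAreaRect(plane(c,k,.034)[:,:2].astype(np.float32)))
    if n=='redT':print(plane(c,[ce],.15),plane(c,k,.15)[:,:2].round(3).tolist())
E
```

```text
hubT [395.24390244 219.48780488] [390 215  11  10  82]
[[ 0.44921818 -0.36825999  0.034     ]] ((0.44929128885269165, -0.36744076013565063), (0.034643422812223434, 0.03204543888568878), 86.94390869140625)
hubS [317.342723   295.21126761] [310 287  16  18 213]
redT [284.5   175.125] [282 174   6   3  16]
[[0.58591183 0.02185006 0.15      ]] [[0.59, 0.027], [0.586, 0.03], [0.583, 0.03], [0.583, 0.027], [0.583, 0.024], [0.583, 0.02], [0.583, 0.017], [0.583, 0.014], [0.586, 0.014], [0.59, 0.017], [0.59, 0.02], [0.59, 0.023]]
redS [282.33333333 196.2       ] [281 192   3   9  15]
```

View pics/crop1.png

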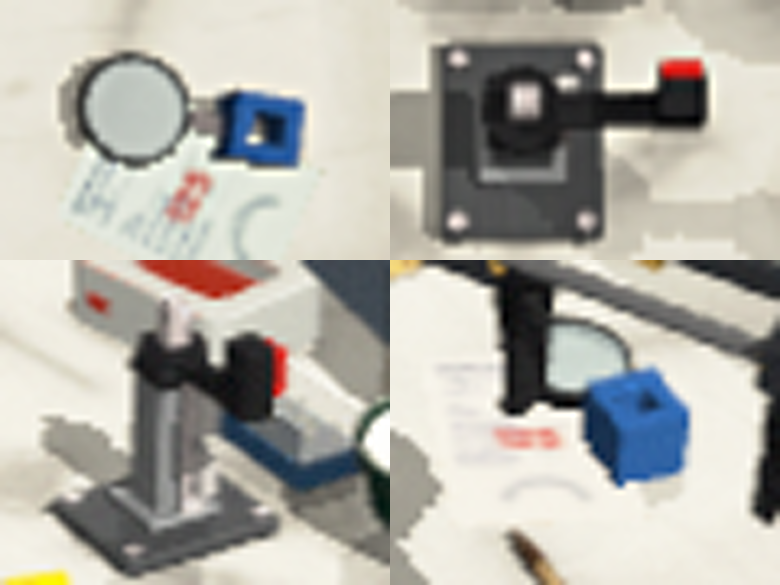

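```bash
python3 - <<'E'
from h import *
import pickle
cs=pickle.load(open('c0.pkl','rb'));t=cs['top'];s=cs['side']
F=8
def up(c,x0,y0,x1,y1): return cv2.cvtColor(cv2.resize(c['img'][y0:y1,x0:x1],None,fx=F,fy=F,interpolation=cv2.INTER_CUBIC),cv2.COLOR_RGB2HSV).astype(int)
def back(k,x0,y0): return (np.array(k,float)+.5)/F-.5+[x0,y0]
def big(m):
    k,_=cv2.findContours(m.astype(np.uint8),0,1);return max(k,key=cv2.contourArea).reshape(-1,2)
def rect(n,c,m,x0,y0,z):
    p=plane(c,back(big(m),x0,y0),z)[:,:2]*1000;r=cv2.minAreaRect(p.astype(np.float32));print(n,np.round(r[0],1),np.round(r[1],1),round(r[2],1))
h=up(t,385,210,407,230);bl=(h[...,0]>98)&(h[...,0]<128)&(h[...,1]>110)
print(np.percentile(h[...,2][bl],[5,25,50,75,95]))
for th in(0,90,110,130,150): rect('hub%d'%th,t,bl&(h[...,2]>th),385,210,.034)
# lens disc (grey-cyan) and its ring
h=up(t,363,204,388,232);ring=(h[...,2]<110)&(np.arange(h.shape[1])[None]<22*F)
k=big(ring);(x,y),r=cv2.minEnclosingCircle(k);e=cv2.fitEllipse(k);print('lens',plane(t,back([(x,y),e[0]],363,204),.010).round(4),r/F*3.4, np.array(e[1])/F)
# stand: shaft top
h=up(t,252,168,270,190);w=(h[...,2]>140)&(h[...,1]<60);w[:6*F]=0;w[17*F:]=0;w[:,:5*F]=0;w[:,13*F:]=0
k=big(w);print('shaft px',back(k,252,168).min(0),back(k,252,168).max(0));rect('shaft',t,w,252,168,.154)
# base plate
h=up(t,240,165,278,208);d=(h[...,2]<120)
d[:,27*F:]=0; rect('base',t,d,240,165,.012)
# screws
m=((h[...,2]>140)).astype(np.uint8);m[:6*F]=0
n,l,st,ce=cv2.connectedComponentsWithStats(m)
for i in range(1,n):
    if 30<st[i,4]<1200: q=back([ce[i]],240,165);print('bl',st[i,4],q,plane(t,q,.012).round(4))
# side: shaft
h=up(s,240,180,300,230)
w=(h[...,2]>170)&(h[...,1]<60);w[:,:21*F]=0;w[:,32*F:]=0;w[16*F:]=0;w[:4*F]=0
k=back(big(w),240,180);print('shaftS',k.min(0),k.max(0))
for P in([.59,.09,.154],[.59,.09,.124]):print(proj(s,P),proj(t,P))
E
```

```text
[ 48.  97. 149. 161. 167.]
hub0 [ 449.5 -365.7] [42.8 35.9] 80.5
hub90 [ 449.  -368.8] [36.2 36. ] 79.9
hub110 [ 449.2 -369.3] [35.4 35.4] 79.9
hub130 [ 449.7 -369.9] [34.5 34.2] 80.1
hub150 [ 450.1 -370.4] [33.6 33.1] 80.5
lens [[ 0.4616 -0.303   0.01  ]
 [ 0.462  -0.3075  0.01  ]] 29.910347747802735 [16.24640274 17.98800278]
shaft px [258.3125 177.6875] [262.4375 182.0625]
shaft [570.   99.7] [13.2 14.2] 89.8
base [569.4 112.3] [ 71.4 110.5] 89.6
bl 351 [[250.05715812 173.51549145]] [[0.6166 0.135  0.012 ]]
bl 344 [[269.54760174 173.58430233]] [[0.6162 0.0652 0.012 ]]
bl 400 [[266.8203125 177.171875 ]] [[0.6032 0.0751 0.012 ]]
bl 1103 [[260.32179284 179.84797144]] [[0.5935 0.0984 0.012 ]]
bl 331 [[255.64898036 191.44958459]] [[0.5518 0.1152 0.012 ]]
bl 49 [[261.67219388 191.41454082]] [[0.5518 0.0937 0.012 ]]
bl 439 [[249.91557517 198.51210137]] [[0.5266 0.1356 0.012 ]]
bl 330 [[269.68409091 198.4719697 ]] [[0.5265 0.0655 0.012 ]]
shaftS [260.5625 183.5625] [271.4375 192.5625]
[[272.95686953 185.16994811]] [[263.36979414 173.71941441]]
[[272.60072834 192.23284395]] [[263.20824636 175.34727258]]
```

The crop confirms the choice: blue hub with a square bore and its lens towards world +y, and the larger stand with the red plate on its +x side. Hub is at (0.449,-0.369) with yaw about -0.175. Stand is at (0.5705,0.100) with yaw about 0.

```bash
echo '[0.03, -0.012, 0, 0, 0.03, -0.012, 0, 0, 0.03, -0.012, 0, 0, 0.03, -0.012, 0, 0, 0.03, -0.012, 0, 0, 0.03, -0.012, 0, 0, 0.03, -0.012, 0, 0, 0.03, -0.012, 0, 0, 0, 0, 0, -0.118, 0, 0, 0, -0.118, 0, 0, 0, -0.118, 0, 0, 0, -0.118, 0, 0, 0, -0.118, 0, 0, 0, -0.118, 0, 0, 0, -0.118, 0, 0, 0, -0.118]' > next.json && python3 -m creep next.json 0.087 20
cat > goto.py <<'E'
import sys
from h import *
o=robot.get_obs();M=R.from_quat(o['tool_rot']).as_matrix();T=np.array([float(v) for v in sys.argv[1:4]])
print('t',o['time'],'pos',o['position'].round(4),'yaw tool x',round(float(np.arctan2(M[1,0],M[0,0])),4),'z',M[:,2].round(4))
print('tool delta',(M.T@(T-o['position'])).round(4),'ft',np.round(o['ft_force'],2))
E
python3 goto.py .4492 -.369 .007
```

```text
time: 1.43
position: [0.4467, -0.3708, 0.2221]
tool_rot: [0.764, 0.645, 0.0, -0.001]
ft_force: [0.3, -0.2, 0.1]
grip_width: 0.0871
grip_force: 0.0
t 1.4333 pos [ 0.4467 -0.3708  0.2221] yaw tool x 1.4017 z [-7.e-04  9.e-04 -1.e+00]
tool delta [0.002  0.0024 0.2151] ft [ 0.33 -0.18  0.13]
```

```bash
echo '[0.002, 0.0024, 0.03, 0, 0, 0, 0.03, 0, 0, 0, 0.03, 0, 0, 0, 0.03, 0, 0, 0, 0.03, 0, 0, 0, 0.025, 0, 0, 0, 0.02, 0, 0, 0, 0.01, 0, 0, 0, 0.008, 0, 0, 0, 0.002, 0, 0, 0, 0, 0]' > next.json && python3 -m creep next.json
python3 goto.py .4492 -.369 .007
echo '[0, 0, 0, 0, 0, 0, 0, 0, 0, 0, 0, 0, 0, 0, 0, 0, 0, 0, 0, 0, 0, 0, 0, 0, 0, 0, 0, 0, 0, 0, 0, 0]' > next.json && python3 -m creep next.json 0.02 25
```

```text
time: 2.35
position: [0.4498, -0.3697, 0.0076]
tool_rot: [0.766, 0.643, -0.0, 0.0]
ft_force: [0.1, -0.2, -0.0]
grip_width: 0.0871
grip_force: 0.0
t 2.35 pos [ 0.4498 -0.3697  0.0076] yaw tool x 1.3958 z [ 1.e-04 -1.e-04 -1.e+00]
tool delta [ 0.0006 -0.0007  0.0006] ft [ 0.1  -0.18 -0.01]
time: 3.02
position: [0.4496, -0.3696, 0.0076]
tool_rot: [0.766, 0.643, 0.0, 0.0]
ft_force: [-0.4, 0.2, 0.4]
grip_width: 0.0415
grip_force: 0.0
```

```bash
echo '[0, 0, 0, 0, 0, 0, 0, 0, 0, 0, 0, 0, 0, 0, 0, 0, 0, 0, 0, 0, 0, 0, 0, 0]' > next.json && python3 -m creep next.json
echo '[0, 0, -0.01, 0, 0, 0, -0.02, 0, 0, 0, -0.035, 0, 0, 0, -0.035, 0, 0, 0, -0.035, 0, 0, 0, -0.035, 0, 0, 0, -0.03, 0, 0, 0, 0, 0, 0, 0, 0, 0]' > next.json && python3 -m creep next.json
python3 goto.py .5705 .100 .207
```

```text
time: 3.52
position: [0.4495, -0.3695, 0.0075]
tool_rot: [0.766, 0.643, -0.0, -0.0]
ft_force: [-1.5, -0.2, 1.2]
grip_width: 0.0357
grip_force: 25.0
time: 4.27
position: [0.4504, -0.3702, 0.21]
tool_rot: [0.766, 0.643, 0.0, 0.003]
ft_force: [-0.2, -0.6, -1.7]
grip_width: 0.0359
grip_force: 25.0
t 4.2667 pos [ 0.4504 -0.3702  0.21  ] yaw tool x 1.396 z [ 0.0034 -0.0039 -1.    ]
tool delta [0.484  0.0365 0.0016] ft [-0.18 -0.61 -1.72]
```

```bash
echo '[0.02, 0.0015, 0, 0, 0.036, 0.0027, 0, 0, 0.036, 0.0027, 0, 0, 0.036, 0.0027, 0, 0, 0.036, 0.0027, 0, 0, 0.036, 0.0027, 0, 0, 0.036, 0.0027, 0, 0, 0.036, 0.0027, 0, 0, 0.036, 0.0027, 0, 0, 0.036, 0.0027, 0, 0, 0.036, 0.0027, 0, 0, 0.036, 0.0027, 0, 0, 0.036, 0.0027, 0, 0, 0.02, 0.0015, 0, 0, 0.012, 0.0009, 0, 0, 0, 0, 0, -0.0875, 0, 0, 0, -0.0875, 0, 0, 0, 0, 0, 0, 0, 0, 0, 0, 0, 0]' > next.json && python3 -m creep next.json
python3 goto.py .5705 .100 .207
python3 - <<'E'
from h import *
import pickle
cs={n:robot.camera(n) for n in('side','top')};pickle.dump(cs,open('c1.pkl','wb'))
a=cv2.resize(cs['top']['img'][155:210,225:300],None,fx=5,fy=5,interpolation=cv2.INTER_CUBIC)
b=cv2.resize(cs['side']['img'][155:210,230:305],None,fx=5,fy=5,interpolation=cv2.INTER_CUBIC)
save('hold.png',np.hstack([a,b]))
E
```

```text
time: 5.93
position: [0.569, 0.1001, 0.2067]
tool_rot: [0.708, 0.706, -0.001, -0.001]
ft_force: [-0.1, -0.4, -0.7]
grip_width: 0.0359
grip_force: 25.0
t 5.9333 pos [0.569  0.1001 0.2067] yaw tool x 1.568 z [-1.9e-03 -1.0e-04 -1.0e+00]
tool delta [-0.0001  0.0015 -0.0003] ft [-0.08 -0.38 -0.67]
```

View pics/hold.png

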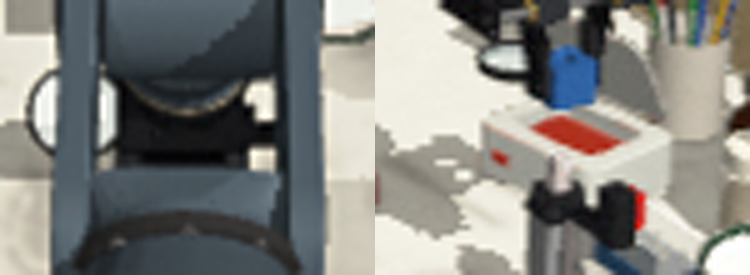

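```bash
echo '[0, 0.0015, 0.015, 0, 0, 0, 0.02, 0, 0, 0, 0.006, 0, 0, 0, 0.003, 0, 0, 0, 0.003, 0, 0, 0, 0.003, 0, 0, 0, 0, 0]' > next.json && python3 -m creep next.json
python3 goto.py .5705 .100 .1315
```

```text
time: 6.62
position: [0.5713, 0.1007, 0.1577]
tool_rot: [0.707, 0.707, 0.0, 0.0]
ft_force: [0.3, -0.3, -1.6]
grip_width: 0.0361
grip_force: 25.0
t 6.6167 pos [0.5713 0.1007 0.1577] yaw tool x 1.5706 z [ 4.e-04 -0.e+00 -1.e+00]
tool delta [-0.0007 -0.0008  0.0262] ft [ 0.3  -0.3  -1.56]
```

```bash
echo '[-0.0005, -0.0006, 0.002, 0, 0, 0, 0.002, 0, 0, 0, 0.002, 0, 0, 0, 0.002, 0, 0, 0, 0, 0]' > next.json && python3 -m creep next.json
python3 goto.py .5705 .100 .1315
```

```text
time: 7.03
position: [0.5721, 0.1005, 0.156]
tool_rot: [0.707, 0.707, 0.002, 0.002]
ft_force: [-6.9, -0.2, 29.0]
grip_width: 0.0359
grip_force: 25.0
t 7.0333 pos [0.5721 0.1005 0.156 ] yaw tool x 1.5713 z [ 5.5e-03 -1.0e-04 -1.0e+00]
tool delta [-0.0005 -0.0017  0.0245] ft [-6.9  -0.22 28.96]
```

```bash
echo '[0, 0, -0.0045, 0, 0, 0, -0.0035, 0, 0, 0, 0, 0, 0, 0, 0, 0]' > next.json && python3 -m creep next.json; 
for i in 1; do echo '[0, -0.002, 0, 0, 0, 0, 0, 0, 0, 0, 0, 0]' > next.json && python3 -m creep next.json; done
python3 goto.py .5705 .100 .1315
echo '[0, -0.002, 0, 0, 0, 0, 0, 0, 0, 0, 0, 0]' > next.json && python3 -m creep next.json; python3 goto.py .5705 .100 .1315
```

```text
time: 7.37
position: [0.5706, 0.1002, 0.1575]
tool_rot: [0.707, 0.707, 0.0, 0.0]
ft_force: [-0.1, 0.4, -1.2]
grip_width: 0.0359
grip_force: 24.9
time: 7.62
position: [0.5684, 0.1002, 0.157]
tool_rot: [0.707, 0.707, -0.0, -0.0]
ft_force: [0.6, 0.8, -1.2]
grip_width: 0.0357
grip_force: 24.9
t 7.6167 pos [0.5684 0.1002 0.157 ] yaw tool x 1.5707 z [-6.e-04 -0.e+00 -1.e+00]
tool delta [-0.0002  0.0021  0.0255] ft [ 0.61  0.8  -1.22]
time: 7.87
position: [0.5667, 0.1002, 0.1574]
tool_rot: [0.707, 0.707, 0.0, 0.0]
ft_force: [1.9, -0.5, -2.7]
grip_width: 0.036
grip_force: 24.9
t 7.8667 pos [0.5667 0.1002 0.1574] yaw tool x 1.5707 z [ 4.e-04 -0.e+00 -1.e+00]
tool delta [-0.0002  0.0038  0.0259] ft [ 1.95 -0.49 -2.7 ]
```

```bash
echo '[0, -0.0015, 0, 0, 0, 0, 0, 0, 0, 0, 0, 0]' > next.json && python3 -m creep next.json; python3 goto.py .5705 .100 .1315|tail -1
echo '[0, 0.002, 0, 0, 0, 0.0025, 0, 0, 0, 0.0025, 0, 0, 0, 0, 0, 0, 0, 0, 0, 0]' > next.json && python3 -m creep next.json; python3 goto.py .5705 .100 .1315|tail -1
```

```text
time: 8.12
position: [0.5666, 0.1001, 0.1576]
tool_rot: [0.707, 0.707, 0.001, 0.001]
ft_force: [4.9, -0.2, -5.2]
grip_width: 0.036
grip_force: 24.9
tool delta [-0.0001  0.0038  0.0262] ft [ 4.94 -0.19 -5.21]
time: 8.53
position: [0.5715, 0.1003, 0.1574]
tool_rot: [0.707, 0.707, -0.0, -0.0]
ft_force: [-0.2, 0.2, -1.1]
grip_width: 0.036
grip_force: 24.9
tool delta [-0.0003 -0.001   0.0259] ft [-0.22  0.25 -1.1 ]
```

```bash
echo '[0, -0.0021, 0, 0, 0.002, 0, 0, 0, 0.0015, 0, 0, 0, 0, 0, 0, 0, 0, 0, 0, 0]' > next.json && python3 -m creep next.json; python3 goto.py .5694 .100 .1315|tail -1
echo '[-0.002, 0, 0, 0, -0.0025, 0, 0, 0, -0.0025, 0, 0, 0, 0, 0, 0, 0, 0, 0, 0, 0]' > next.json && python3 -m creep next.json; python3 goto.py .5694 .100 .1315|tail -1
```

```text
time: 8.95
position: [0.5696, 0.1038, 0.1575]
tool_rot: [0.707, 0.707, -0.0, -0.0]
ft_force: [-0.1, -0.9, -1.7]
grip_width: 0.0358
grip_force: 24.9
tool delta [-0.0038 -0.0002  0.026 ] ft [-0.09 -0.9  -1.74]
time: 9.37
position: [0.5701, 0.098, 0.1576]
tool_rot: [0.708, 0.707, 0.001, -0.001]
ft_force: [0.7, 4.4, -2.6]
grip_width: 0.0358
grip_force: 24.9
tool delta [ 0.0019 -0.0007  0.0261] ft [ 0.74  4.41 -2.6 ]
```

```bash
echo '[0.004, 0, 0, 0, 0, 0, 0, 0, 0, 0, 0, 0]' > next.json && python3 -m creep next.json; python3 goto.py .5694 .1008 .1315|tail -1
echo '[0, 0, 0.003, 0, 0, 0, 0.003, 0, 0, 0, 0.003, 0, 0, 0, 0.003, 0, 0, 0, 0, 0]' > next.json && python3 -m creep next.json; python3 goto.py .5694 .1008 .1315
```

```text
time: 9.62
position: [0.5699, 0.1004, 0.1576]
tool_rot: [0.707, 0.707, -0.0, 0.0]
ft_force: [-0.8, -0.2, -0.9]
grip_width: 0.0358
grip_force: 24.9
tool delta [ 0.0004 -0.0005  0.0261] ft [-0.78 -0.23 -0.85]
time: 10.03
position: [0.5693, 0.1006, 0.1446]
tool_rot: [0.707, 0.707, -0.001, -0.001]
ft_force: [0.6, 0.8, -1.4]
grip_width: 0.0358
grip_force: 24.9
t 10.0333 pos [0.5693 0.1006 0.1446] yaw tool x 1.5707 z [-1.8e-03 -1.0e-04 -1.0e+00]
tool delta [0.0002 0.0001 0.0131] ft [ 0.6   0.84 -1.37]
```

In it goes; on down to the collar.

```bash
echo '[0, 0, 0.003, 0, 0, 0, 0.003, 0, 0, 0, 0.003, 0, 0, 0, 0.002, 0, 0, 0, 0.0015, 0, 0, 0, 0.001, 0, 0, 0, 0.001, 0, 0, 0, 0, 0]' > next.json && python3 -m creep next.json; python3 goto.py .5694 .1008 .1315
```

```text
time: 10.7
position: [0.5699, 0.1007, 0.1314]
tool_rot: [0.707, 0.707, 0.0, 0.0]
ft_force: [-1.3, -0.1, 1.2]
grip_width: 0.0357
grip_force: 24.9
t 10.7 pos [0.5699 0.1007 0.1314] yaw tool x 1.5709 z [ 1.e-04 -1.e-04 -1.e+00]
tool delta [ 0.0001 -0.0005 -0.0001] ft [-1.33 -0.12  1.17]
```

```bash
echo '[0, 0, 0.001, 0, 0, 0, 0.001, 0, 0, 0, 0, 0]' > next.json && python3 -m creep next.json; echo '[0, 0, -0.001, 0, 0, 0, 0, 0, 0, 0, 0, 0, 0, 0, 0, 0, 0, 0, 0, 0, 0, 0, 0, 0, 0, 0, 0, 0]' > next.json && python3 -m creep next.json 0.07
echo '[0, 0, -0.01, 0, 0, 0, -0.03, 0, 0, 0, -0.03, 0, 0, 0, -0.01, 0, 0, 0, 0, 0, 0, 0, 0, 0]' > next.json && python3 -m creep next.json; python3 goto.py .571 .0227 .16
python3 - <<'E'
from h import *
c=robot.camera('side')
save('seat.png',cv2.resize(c['img'][150:230,230:310],None,fx=6,fy=6,interpolation=cv2.INTER_CUBIC))
E
```

```text
time: 10.95
position: [0.5698, 0.1008, 0.1311]
tool_rot: [0.707, 0.707, 0.0, 0.0]
ft_force: [-5.6, -0.6, 12.0]
grip_width: 0.0356
grip_force: 25.0
time: 11.53
position: [0.5699, 0.1007, 0.1298]
tool_rot: [0.707, 0.707, -0.0, -0.0]
ft_force: [0.8, -0.7, -0.2]
grip_width: 0.0682
grip_force: 0.0
time: 12.03
position: [0.5699, 0.1007, 0.2106]
tool_rot: [0.707, 0.707, 0.0, 0.0]
ft_force: [-0.0, -0.5, -0.4]
grip_width: 0.07
grip_force: 0.0
t 12.0333 pos [0.5699 0.1007 0.2106] yaw tool x 1.5708 z [ 0.0012 -0.     -1.    ]
tool delta [-0.078   0.001   0.0506] ft [-0.02 -0.52 -0.36]
```

View pics/seat.png

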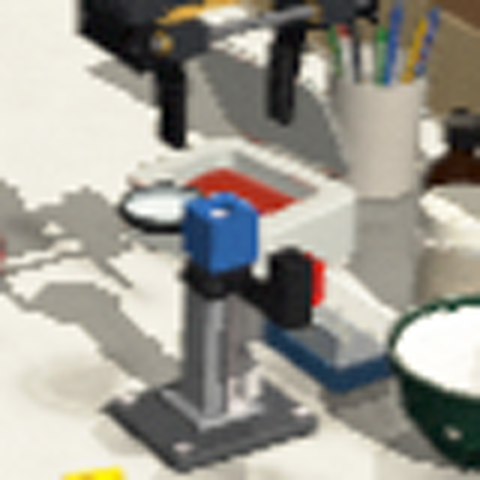

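The hub sits flush on the black collar at crop (222,235), with the lens at (155,205) on the side away from the handle. Next is the handle.

```bash
echo '[-0.026, 0.001, 0, 0, -0.03, 0, 0, 0, -0.022, 0, 0, 0, 0, 0, 0.02, 0, 0, 0, 0.03, 0, 0, 0, 0.025, 0, 0, 0, 0.01, 0, 0, 0, 0.004, 0, 0, 0, 0, 0]' > next.json && python3 -m creep next.json 0.07; python3 goto.py .571 .0226 .1213
echo '[0, 0, 0, 0, 0, 0, 0, 0, 0, 0, 0, 0, 0, 0, 0, 0, 0, 0, 0, 0, 0, 0, 0, 0, 0, 0, 0, 0, 0, 0, 0, 0, 0, 0, 0, 0, 0, 0, 0, 0, 0, 0, 0, 0, 0, 0, 0, 0]' > next.json && python3 -m creep next.json 0.0 30; python3 goto.py .571 .0226 .1213
```

```text
time: 12.83
position: [0.5699, 0.0229, 0.1194]
tool_rot: [0.707, 0.707, -0.001, -0.001]
ft_force: [-0.4, -0.3, 0.0]
grip_width: 0.0704
grip_force: 0.0
t 12.8333 pos [0.5699 0.0229 0.1194] yaw tool x 1.5709 z [-3.7e-03  6.0e-04 -1.0e+00]
tool delta [-0.0003  0.0011 -0.0019] ft [-0.38 -0.29  0.  ]
time: 13.83
position: [0.5698, 0.0227, 0.1214]
tool_rot: [0.707, 0.707, -0.001, -0.001]
ft_force: [-3.9, 0.1, 5.6]
grip_width: 0.0231
grip_force: 30.0
t 13.8333 pos [0.5698 0.0227 0.1214] yaw tool x 1.5703 z [-2.1e-03  2.0e-04 -1.0e+00]
tool delta [-0.0001  0.0012  0.0001] ft [-3.92  0.09  5.58]
```

```bash
python3 - <<'E'
from h import *
c=robot.camera('side');d=robot.camera('top')
a=[cv2.resize(i,(390,390),interpolation=cv2.INTER_CUBIC) for i in (c['img'][165:225,245:305],d['img'][155:215,240:300])]
save('grip.png',np.hstack(a))
E
```

```text
(no output)
```

View pics/grip.png

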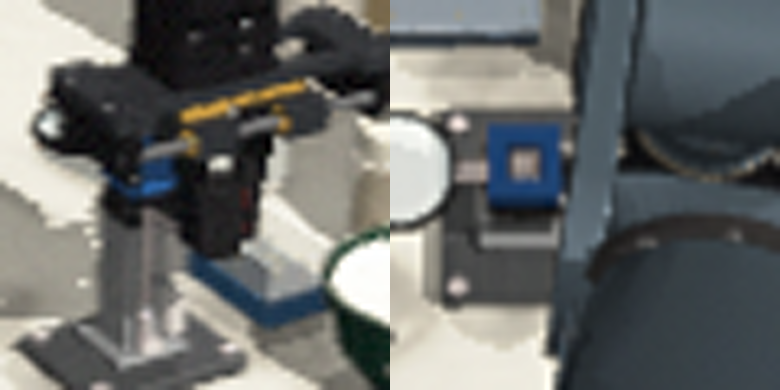

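The gripper holds the handle with the red plate at crop (245,200), and from above the shaft end shows inside the seated bore at (523,160). Now the pull.

```bash
echo '[0, 0.001, -0.002, 0, 0, 0, -0.005, 0, 0, 0, -0.008, 0, 0, 0, -0.008, 0, 0, 0, -0.008, 0, 0, 0, -0.008, 0, 0, 0, 0, 0]' > next.json && python3 -m creep next.json; python3 goto.py .571 .0226 .2013
```

```text
time: 14.52
position: [0.5699, 0.0228, 0.1614]
tool_rot: [0.707, 0.707, -0.001, -0.001]
ft_force: [-5.6, -2.5, -6.2]
grip_width: 0.0228
grip_force: 29.9
t 14.5167 pos [0.5699 0.0228 0.1614] yaw tool x 1.5711 z [-3.9e-03 -2.0e-04 -1.0e+00]
tool delta [-0.0002  0.0009 -0.0399] ft [-5.65 -2.54 -6.17]
```

```bash
echo '[0, -0.001, -0.005, 0, 0, -0.001, -0.008, 0, 0, 0, -0.008, 0, 0, 0, -0.008, 0, 0, 0, -0.005, 0, 0, 0, -0.003, 0, 0, 0, -0.002, 0, 0, 0, 0, 0, 0, 0, 0, 0]' > next.json && python3 -m creep next.json; python3 goto.py .571 .0226 .2013
```

```text
time: 15.27
position: [0.5699, 0.0228, 0.1991]
tool_rot: [0.707, 0.707, 0.0, -0.0]
ft_force: [-2.8, -1.0, -5.3]
grip_width: 0.0231
grip_force: 30.0
t 15.2667 pos [0.5699 0.0228 0.1991] yaw tool x 1.5708 z [ 0.e+00  1.e-04 -1.e+00]
tool delta [-0.0002  0.0011 -0.0022] ft [-2.81 -1.03 -5.31]
```

```bash
echo '[0, 0, -0.002, 0, 0, 0, -0.002, 0, 0, 0, -0.001, 0, 0, 0, 0, 0, 0, 0, 0, 0, 0, 0, 0, 0, 0, 0, 0, 0, 0, 0, 0, 0]' > next.json && python3 -m creep next.json; python3 goto.py .571 .0226 .2013
python3 - <<'E'
from h import *
c=robot.camera('side');d=robot.camera('top')
a=[cv2.resize(i,(390,520),interpolation=cv2.INTER_CUBIC) for i in (c['img'][145:225,245:305],d['img'][145:225,240:300])]
save('up.png',np.hstack(a))
E
```

```text
time: 15.93
position: [0.5698, 0.0228, 0.2018]
tool_rot: [0.707, 0.707, -0.0, -0.001]
ft_force: [2.7, -1.6, -25.5]
grip_width: 0.0229
grip_force: 30.0
t 15.9333 pos [0.5698 0.0228 0.2018] yaw tool x 1.5706 z [-1.6e-03  5.0e-04 -1.0e+00]
tool delta [-0.0002  0.0012  0.0005] ft [  2.71  -1.63 -25.53]
```

View pics/up.png

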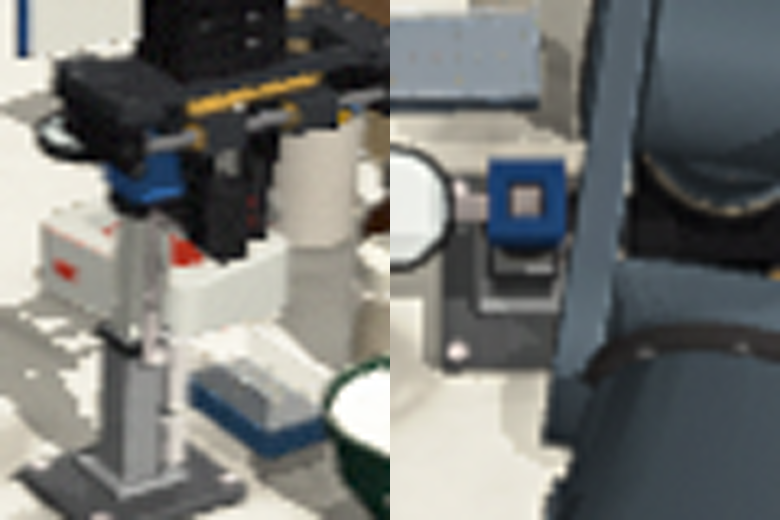

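The column is extended with its inner tube showing at crop (140,270), and the hub is on the collar at (148,180). The pull is 25 N against the hard stop, so I ease it by about 1 mm, check it is steady and hand in.

```bash
echo '[0, 0, 0.001, 0, 0, 0, 0, 0, 0, 0, 0, 0, 0, 0, 0, 0, 0, 0, 0, 0, 0, 0, 0, 0]' > next.json && python3 -m creep next.json; python3 - <<'E'
from h import *
o=robot.get_obs();print(o['position'],o['ft_force'],o['grip_force'])
if o['position'][2]>.1995: print(robot.hand_in())
E
```

```text
time: 16.53
position: [0.5698, 0.0228, 0.2018]
tool_rot: [0.707, 0.707, -0.0, -0.0]
ft_force: [2.6, -1.3, -25.9]
grip_width: 0.0225
grip_force: 30.0
[0.56975168 0.02277041 0.20182285] [  2.5955923   -1.34453613 -25.88637846] 29.99035916858702
the job is handed in; nothing more can be done
None
```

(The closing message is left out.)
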